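# Show the dotted ball at the bench magnifier

### The arm

A 6-joint arm with a two-finger parallel gripper is mounted at the origin on the work surface. World frame = base frame: x ahead of the robot, y to its left, z up, the work surface at z = 0. Lengths are in m, angles in rad, forces in N, time in s.
With the tool pointing down it reaches from about 0.35 to 0.975 m from the base axis. Payload 4.9 kg.
Tool frame: the origin (TCP) lies midway between the tips of the shut fingers; the grasp point (between the pads) lies 19 mm behind it; z points along the fingers, y is the line along which they close (so a half turn about z gives the same grasp; the last joint's range is limited). The gripper opens to 85 mm and grips with 20 to 120 N. Pads are 22 mm wide; open, the fingers measure 114 mm over their backs; the gripper's body (76 mm by 85 mm) begins 54 mm behind the grasp point. The pads swing forward as they close: fully open they stand 13 mm farther back than shut.
Start: joints at [0.998, 0.053, 1.613, -0, 1.476, -0.119], TCP at [0.274, 0.562, 0.231] pointing down, gripper open.
Joint ranges: [-3.01, 3.01], [-1.01, 2.22], [0.06, 2.58], [-1.02, 4.17], [0.09, 2.62], [-3.14, 3.14]. Speed limits (rad/s): [2.57, 2.57, 3.14, 3.14, 3.14, 3.14].

### API

Orientations are given as a unit quaternion [w, x, y, z].
In Python, from plant import state, grab_frame, camera_info, job_done, spot_in, masks_of, pinpoint gives the robot as it stands.
- The arm moves only by the shell command python3 -m handwheel 'ROWS' [OPENING]. ROWS is JSON, a list that holds one entry, the list of rows, each a list of 6 numbers: the shift along the world's x, y, z in m, then the turn, a rotation vector about the world's x, y, z in degrees. In form: [[[tx, ty, tz, ax, ay, az], ...]]. A call has 1 to 20 rows; each row shifts and turns the commanded pose from where the row before left it; what a row does not reach is not made up. A row lasts 1/12 s, in which the tool goes at most 41.7 mm and 7.16 degrees, less where a joint would pass 70% of its speed; a pose out of reach is approached as far as the arm can. A call is refused whole if a number of a shift passes 0.0417 or a number of a turn 7.16, either way. A call with a gripper value outside its range is refused whole. OPENING is the opening, from 0 (shut) to 1 (fully open), set as the call begins (- or left out, the last holds). The fingers move at their own pace and stop on an object; the grip force is fixed at half the most. Time passes only in rows, so rows that do not move let the fingers close. It gives the time, the measured TCP pose, the force, the opening and the grip force at its end, in the units of the state.
- state(): the state, without advancing time (a new reading comes with each control period).
- grab_frame(name): name is "scene" or "top" or "wrist"; returns (picture, depth): 400x640x3 uint8, blue, green, red; 400x640 float32, m along the optical axis (not along the pixel's ray), 0 where there is no reading.
- camera_info(name): a dict with "fx", "fy", "cx", "cy" (pixels), "T" (4x4, takes a point from camera to world coordinates). Camera axes: x right, y up, looking along -z (the intrinsics and any distortion apply to the point x, -y, -z); pixel columns grow to the right and rows downward; lengths in m; the calibration is good to about 2 mm. A picture is of the moment at which its call begins: read the wrist's pose just before it. camera_info takes no time and is no camera call; for the wrist camera it gives the pose at the moment of the call.
- job_done(): hands the job in; it is judged then, once.
Trained networks look in the newest picture that a camera, given by its name, has taken for a name from the list of things; names that differ only in an ending like _2 or _b are one class to them, and where a whole thing is asked for, a point or a joint stands for the part that bears it (a point fixed in the world has none). Each returns a list of dicts, best first, with "conf" (0 to 1); they miss things now and then, are a little off and sometimes report something else, mostly with a low value. They report only what shows in the picture. A call takes as long as a camera call.
- spot_in(camera, thing): "box" ([left, top, width, height] in pixels, round what is visible of it).
- masks_of(camera, thing): "region" (400x640 bool, what is visible of it) and "box" ([left, top, width, height] in pixels, round what is visible of it).
- pinpoint(camera, thing): "position" ([column, row] in pixels: a listed point, or the origin of a listed thing).
The state is a dict: "time": time; "joint_pos": joint angles; "joint_vel": joint speeds; "joint_efforts": joint torques, N m; "tool_pos": TCP position; "tool_rot": TCP orientation; "contact_force": force on the tool from outside, world axes, zero at the start; "ft_torque": the same for the moment, N m; "gripper_width": opening from 0.0 (shut) to 1.0 (fully open); "grasp_force": force on a finger pad.
Only numpy, scipy, OpenCV 4.12 (cv2) and the standard library are available. Lean on these libraries where they do the work, as an engineer would, in place of code of your own. Each camera call takes 0.05 s, during which the arm holds its last target. There are 200 camera calls.

### The job

The brush washer has been left on the banding wheel, where it is in the way in front of the magnifier: lift it off by its bail handle and set it down gently and upright on the green mat right beside the wheel, clear of it. Then pick up the plywood tray by its crossbar, carry it so that the freshly dotted ball never leaves its shallow pocket (do not touch the ball), and finish by holding the tray still and level in the air in front of the lens for the painter to check: ball centred on the lens, about 10 cm in front of it, one of the tray's open long sides facing the lens. The program ends while still holding it there; do not knock the magnifier, and leave the paints and the glue where they stand.

Things in the scene. Friction and masses are not known exactly. Their poses are not given: they have to be found in the camera images.
- pot: the brush washer: a closed stainless-steel can, 80 mm across (lid 85 mm) and 81 mm tall to the top of its lid, 0.27 to 0.54 kg, with a stiff wire bail standing upright over the lid (96 mm over its wires along its y axis, top at 137 mm). Starts upright on the banding wheel. Origin: centre of its underside, z up along the can; the bail's grip runs along its y axis.
- pot_grip (a point): middle of the wooden grip on the bail: a round bar 14 mm thick and 52 mm long along the can's y axis, 130 mm above the can's underside and 49 mm above the lid; pinch it from above across the can's x axis. Axes as the can's.
- tray: the plywood carrying tray: a board 14 mm thick with low lips 20 mm tall along its two long open sides and an end board 122 mm tall at each short end, joined by a wooden crossbar; 188 mm long (x axis) by 110 mm wide (y axis), 0.26 to 0.42 kg. A round pocket 37 mm wide and 5 mm deep is turned in the middle of the board; the ball lies in it. Starts standing on the mat. Origin: centre of its underside, z up; the crossbar runs along x, the open sides look along +y and -y.
- tray_grip (a point): middle of the tray's crossbar, 108 mm above the tray's underside, straight above the ball: the bar is 14 mm thick (along the tray's y), 20 mm tall and 170 mm long between the end boards (along the tray's x); pinch it from above across the tray's y axis. Axes as the tray's.
- tray_pocket (a point): where the ball's centre is when the ball lies in the middle of its pocket: 34 mm above the tray's underside, 74 mm straight below the crossbar's middle. The ball can roll about 3 mm to each side in the pocket; it climbs out if the tray leans beyond about 35 degrees or is jerked. Axes as the tray's.
- ball: the painted wooden ball, 50 mm across, 45 g, covered in raised dots, loose in the tray's pocket; the paint is fresh. Origin: its centre (its axes roll with it).
- mat: the green cutting mat, 600 mm deep (x) by 900 mm wide (y) and 3 mm thick, lying fixed on the table; all the work happens on it, and the other equipment (basket, racks, drawers, lamp) stands off it along the back and sides of the table. Origin: centre of its underside.
- wheel: the banding wheel, a fixed low turntable: foot 124 mm across, metal head 170 mm across that turns easily, its flat top 50 mm above the mat, standing in front of the magnifier. Origin: centre of the foot's underside, on the 3 mm mat.
- magnifier: the bench magnifier, fixed to the table: a flat weighted foot (100 mm deep, 200 mm wide, 17 mm tall) that reaches back from the lens away from the wheel, a steel post 15 mm thick and 269 mm tall at one side (at its x +30 mm, y +86 mm), and on the post a clamp with the ring-lit round lens. The lens faces along the magnifier's own -x axis, towards the wheel. Origin: on the mat straight below the lens centre; z up.
- lens_centre (a point): centre of the upright magnifier lens, 150 to 195 mm above the mat; glass 114 mm across in a white ring 140 mm across and 18 mm thick. In front of the lens means towards its own -x axis; its z points up, its y sideways towards the post. Its height stays as found.
- jar_a: a small loose bystander, paint pot with a flip lid, 33 mm across and 31 mm tall, on the mat; leave it alone. Origin: centre of its underside.
- jar_b: a small loose bystander, paint pot with a flip lid, 33 mm across and 31 mm tall, on the mat; leave it alone. Origin: centre of its underside.
- jar_c: a small loose bystander, paint pot with a flip lid, 33 mm across and 31 mm tall, on the mat; leave it alone. Origin: centre of its underside.
- bottle_a: a loose bystander, acrylic paint bottle, 38 mm across and 112 mm tall, on the mat; leave it alone. Origin: centre of its underside.
- bottle_b: a loose bystander, acrylic paint bottle, 38 mm across and 112 mm tall, on the mat; leave it alone. Origin: centre of its underside.
- glue: a loose bystander, white fine-tip glue bottle, 31 mm across and 88 mm tall, left of the mat on the table; leave it alone. Origin: centre of its underside.

How it is judged:
By the outcome, as a careful person would: the job done as asked, in the order asked, and still so for the second after the job is handed in, while the arm keeps its last pose, push and grip.
It also fails if it takes over 72 s, if anything falls off the work surface, if the arm or the gripper's body presses on something with over 40 N, if the wrist force passes 120 N, or if a joint passes its speed limit or range.

## Working session

There is one attempt and no reset: what is moved stays moved. The work goes in short steps, Python scripts to look and compute and a shell command to move; the robot and the scene stay as the last step left them, time stands still between calls to the robot, and variables do not carry over. Pictures are saved under pics/ and viewed, at most 10 in all, crops included, and the job is handed in when it is done.

```bash
mkdir -p pics
cat > h.py <<'E'
import numpy as np, cv2
from plant import *
def ray(cam,uv,z=None,d=None):
    c=camera_info(cam);T=np.array(c["T"])
    v=np.array([(uv[0]-c["cx"])/c["fx"],-(uv[1]-c["cy"])/c["fy"],-1.])
    o=T[:3,3];w=T[:3,:3]@v
    return o+w*(d if d is not None else (z-o[2])/w[2])
def cloud(cam,dep):
    c=camera_info(cam);T=np.array(c["T"])
    v,u=np.mgrid[:400,:640]
    P=np.stack([(u-c["cx"])/c["fx"]*dep,-(v-c["cy"])/c["fy"]*dep,-dep],-1)
    return P@T[:3,:3].T+T[:3,3]
E
python3 - <<'E'
from h import *
np.set_printoptions(precision=4,suppress=True)
for cam in("top","scene"):
    im,dep=grab_frame(cam);cv2.imwrite(f"pics/{cam}0.png",im);np.save(f"{cam}.npy",dep)
    i=camera_info(cam);print(cam,{k:v for k,v in i.items() if k!="T"});print(np.array(i["T"]))
    for t in["pot","pot_grip","tray","tray_grip","ball","wheel","magnifier","lens_centre","jar_a","bottle_a","glue"]:
        print(t,[(np.round(p["position"]).tolist(),round(p["conf"],2)) for p in pinpoint(cam,t)][:4])
print(state())
E
```

```text
top {'fx': 497.43491453553565, 'fy': 497.43491453553565, 'cx': 324.0045823730099, 'cy': 204.3667295529741}
[[ 0.004   0.9948 -0.1013  0.44  ]
 [-0.9998  0.0021 -0.0192  0.0405]
 [-0.0189  0.1013  0.9947  1.5043]
 [ 0.      0.      0.      1.    ]]
pot [([406.0, 215.0], 0.69), ([337.0, 274.0], 0.35)]
pot_grip [([406.0, 214.0], 0.86)]
tray [([288.0, 204.0], 0.83)]
tray_grip [([283.0, 201.0], 0.9), ([453.0, 235.0], 0.7)]
ball [([279.0, 204.0], 0.59)]
wheel [([401.0, 223.0], 0.84)]
magnifier [([453.0, 231.0], 0.66)]
lens_centre [([472.0, 229.0], 0.77)]
jar_a [([311.0, 278.0], 0.6), ([339.0, 273.0], 0.58), ([349.0, 179.0], 0.47)]
bottle_a [([318.0, 148.0], 0.75), ([289.0, 149.0], 0.45)]
glue [([204.0, 237.0], 0.46), ([399.0, 214.0], 0.35)]
scene {'fx': 401.4526718352167, 'fy': 401.4526718352167, 'cx': 326.7110650963321, 'cy': 204.47790732147263}
[[ 0.4276 -0.7203  0.5462  1.1819]
 [ 0.9039  0.3328 -0.2687 -0.2591]
 [ 0.0118  0.6086  0.7934  0.9867]
 [ 0.      0.      0.      1.    ]]
pot [([259.0, 233.0], 0.62)]
pot_grip [([253.0, 208.0], 0.66)]
tray [([297.0, 182.0], 0.53)]
tray_grip [([
[... 253 characters left out ...]
63), ([323.0, 260.0], 0.54), ([298.0, 182.0], 0.45), ([318.0, 174.0], 0.44)]
bottle_a [([402.0, 262.0], 0.75), ([372.0, 271.0], 0.55)]
glue [([418.0, 169.0], 0.5), ([200.0, 251.0], 0.15)]
{'time': 1.2, 'joint_pos': array([ 0.998 ,  0.0527,  1.6129,  0.    ,  1.476 , -0.119 ]), 'joint_vel': array([-0.001 ,  0.0004,  0.0006, -0.001 ,  0.0008, -0.0012]), 'joint_efforts': array([  0.0017, -39.3675, -37.047 ,  -0.0001,   0.0004,  -0.    ]), 'tool_pos': array([0.274 , 0.5617, 0.2313]), 'tool_rot': array([-0.    ,  0.2249,  0.9744, -0.    ]), 'contact_force': array([-0.0504, -0.381 ,  0.2679]), 'ft_torque': array([ 0.0217, -0.0009, -0.0344]), 'grasp_force': 0.0, 'gripper_width': 0.9989606404605297}
```

Run:
```python
import cv2
a=cv2.imread("pics/top0.png")[110:320,170:520];cv2.imwrite("pics/topc.png",cv2.resize(a,(800,480),interpolation=2))
a=cv2.imread("pics/scene0.png")[110:330,140:460];cv2.imwrite("pics/scenec.png",cv2.resize(a,(800,550),interpolation=2))
```

```text
(no output)
```

View pics/topc.png

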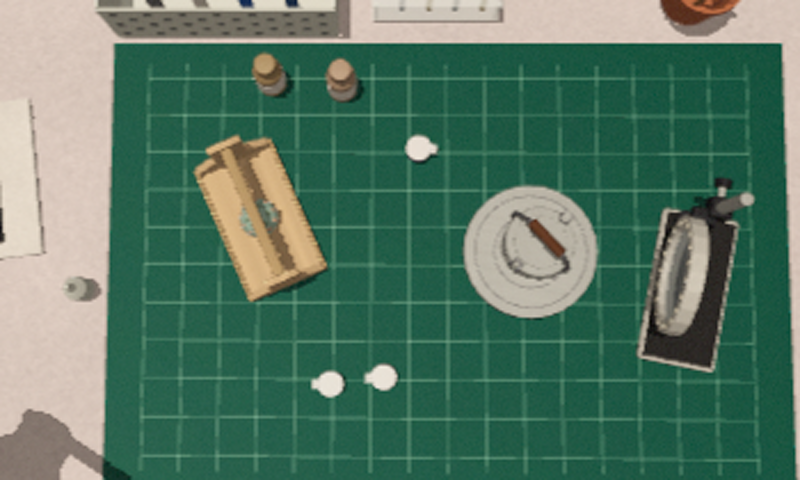

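View pics/scenec.png

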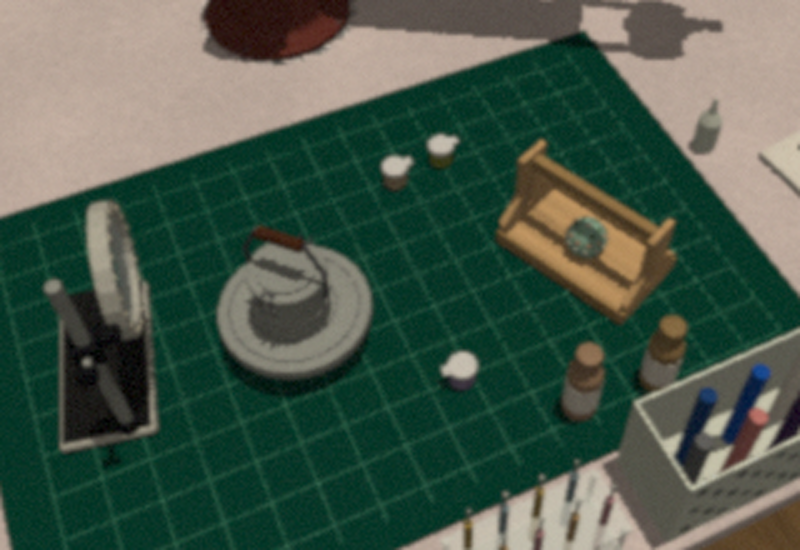

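The top view shows the wheel at about (402,219) px with the pot on it and its brown grip at (409,214), running diagonally. The tray is at about (284,205), and the lens ring at (468,231) faces image-left (+y). In the scene view the ball sits in its pocket and the post is on the +x side.

Run:
```python
from h import *
np.set_printoptions(precision=4,suppress=True)
S={}
for cam in("top","scene"):
    im=cv2.imread(f"pics/{cam}0.png");dep=np.load(f"{cam}.npy");P=cloud(cam,dep);S[cam]=(im,P,dep>0)
def pca(Q):
    c=np.median(Q,0);U=np.linalg.svd(Q-Q.mean(0),full_matrices=False);a=(Q-Q.mean(0))@U[2].T
    return Q.mean(0),np.ptp(a,axis=0),U[2]
for cam,(im,P,ok) in S.items():
    print("==",cam)
    x,y,z=P[...,0],P[...,1],P[...,2]
    m=ok&(z>.0)&(z<.01)&(x>.4)&(x<.8)&(abs(y)<.4);print("mat z",np.median(z[m]))
    def show(n,m):
        if m.sum()<5: print(n,"few",m.sum());return
        c,e,V=pca(P[m]);print(n,m.sum(),c,"ext",e,"ang",np.degrees(np.arctan2(V[0,1],V[0,0])).round(1),V[0], "minmax",P[m].min(0),P[m].max(0))
    for t in("pot_grip","tray","wheel","magnifier"):
        pass
    B,G,R=[im[...,i].astype(int) for i in range(3)]
    def near(xx,yy,r): return (x-xx)**2+(y-yy)**2<r*r
    w=ok&(z>.16)&(z<.23)
    show("grip red",ok&(R>B+25)&(R<150)&(z>.165)&(z<.22)&(y>-.25)&(y<.0))
    show("bar",ok&(z>.108)&(z<.135)&(y>.05)&(y<.25)&(x>.3)&(x<.6))
    wt=ok&(z>.043)&(z<.063)&(y>-.3)&(y<.05)&(x>.25)&(x<.55)
    show("wheel",wt)
    if wt.sum()>20: print("circ",cv2.minEnclosingCircle(P[wt][:,:2].astype(np.float32)))
    show("lens",ok&(z>.08)&(y<-.2)&(y>-.36)&(x>.25)&(x<.62))
    lid=ok&(z>.125)&(z<.14)&(y>-.25)&(y<.0);show("lid",lid)
    if lid.sum()>5: print("circ",cv2.minEnclosingCircle(P[lid][:,:2].astype(np.float32)))
    show("tray",ok&(z>.01)&(z<.05)&(y>.0)&(y<.25)&(x>.3)&(x<.6))
top={"pot_grip":(406,214,.183),"tray_grip":(283,201,.111),"ball":(279,204,.037),"wheel":(401,223,.003),"magnifier":(453,231,.003),"lens_centre":(472,229,.175),"jar1":(311,278,.02),"jar2":(339,273,.02),"jar3":(349,179,.02),"bot1":(318,148,.003),"bot2":(289,149,.003)}
for k,v in top.items(): print(k,ray("top",v[:2],z=v[2]))
```

```text
== top
mat z 0.0032900614871316236
grip red 93 [ 0.549  -0.1596  0.1876] ext [0.051  0.0145 0.0152] ang -137.2 [-0.7334 -0.6798  0.0003] minmax [ 0.5284 -0.1799  0.1789] [ 0.5709 -0.1407  0.1964]
bar 239 [0.5431 0.1699 0.1207] ext [0.1098 0.0434 0.0243] ang -155.8 [-0.9118 -0.4096  0.029 ] minmax [0.4949 0.1337 0.1086] [0.5989 0.202  0.132 ]
wheel 1117 [ 0.504  -0.156   0.0526] ext [0.1687 0.0926 0.0196] ang -92.8 [-0.0496 -0.9988 -0.0022] minmax [ 0.4611 -0.2439  0.0432] [ 0.549  -0.0746  0.0629]
circ ((0.5412778258323669, -0.15940554440021515), 0.08492431044578552)
lens 1053 [ 0.5176 -0.3194  0.1855] ext [0.1903 0.144  0.1424] ang 160.3 [-0.8779  0.3145 -0.361 ] minmax [ 0.4389 -0.36    0.0979] [ 0.6177 -0.2005  0.2752]
lid 614 [ 0.5549 -0.157   0.132 ] ext [0.4255 0.0919 0.0148] ang -164.8 [-0.965  -0.2623  0.002 ] minmax [ 0.5093 -0.2012  0.125 ] [ 0.9085 -0.0138  0.1398]
circ ((0.7109924554824829, -0.10258214920759201), 0.2154320776462555)
tray 1263 [0.5132 0.1543 0.0214] ext [0.3659 0.3291 0.0551] ang -145.0 [-0.818  -0.5733  0.0471] minmax [0.3039 0.003  0.01  ] [0.5993 0.2498
[... 754 characters left out ...]
1462  0.1328] ext [0.9057 0.2504 0.0151] ang -10.2 [ 0.9842 -0.1772 -0.0001] minmax [-0.0041 -0.2027  0.1251] [ 0.914  -0.0004  0.14  ]
circ ((0.45485177636146545, -0.05346926301717758), 0.45927321910858154)
tray 1127 [0.5131 0.1458 0.0228] ext [0.3201 0.2673 0.0504] ang 35.7 [ 0.811   0.5833 -0.0454] minmax [0.3362 0.0115 0.01  ] [0.5998 0.2498 0.0498]
pot_grip [ 0.5493 -0.152   0.183 ]
tray_grip [0.5912 0.1832 0.111 ]
ball [0.5903 0.2025 0.037 ]
wheel [ 0.5369 -0.1629  0.003 ]
magnifier [ 0.5133 -0.3183  0.003 ]
lens_centre [ 0.5104 -0.3276  0.175 ]
jar1 [0.3722 0.1067 0.02  ]
jar2 [0.3873 0.024  0.02  ]
jar3 [ 0.6682 -0.0059  0.02  ]
bot1 [0.7668 0.0886 0.003 ]
bot2 [0.7637 0.1778 0.003 ]
```

Run:
```python
from h import *
np.set_printoptions(precision=4,suppress=True)
for cam in("top","scene"):
    im=cv2.imread(f"pics/{cam}0.png");dep=np.load(f"{cam}.npy");P=cloud(cam,dep);ok=dep>0
    print("==",cam);x,y,z=P[...,0],P[...,1],P[...,2]
    B,G,R=[im[...,i].astype(int) for i in range(3)]
    def show(n,m):
        Q=P[m];c=Q.mean(0);V=np.linalg.svd(Q-c,full_matrices=False)[2];a=(Q-c)@V.T
        print(n,m.sum(),c,"ext",np.ptp(a,axis=0),"ang",np.degrees(np.arctan2(V[0,1],V[0,0])).round(1),"min",Q.min(0),"max",Q.max(0))
        r=cv2.minAreaRect(Q[:,:2].astype(np.float32));print("   rect",r)
        return c,V
    show("grip",ok&(R>B+25)&(R<150)&(z>.165)&(z<.22)&(y>-.25)&(y<-.08)&(x>.48)&(x<.62))
    bx=ok&(y>.08)&(y<.29)&(x>.45)&(x<.73)
    show("bar",bx&(z>.116)&(z<.135)); show("bar mid",bx&(z>.112)&(z<.122)&(x>.52)&(x<.63));show("traylow",bx&(z>.01)&(z<.03)); show("tray all",bx&(z>.012))
    wt=ok&(z>.045)&(z<.062)&(y>-.26)&(y<-.05)&(x>.44)&(x<.65);print("wheel",cv2.minEnclosingCircle(P[wt][:,:2].astype(np.float32)))
    ld=ok&(z>.127)&(z<.14)&(y>-.22)&(y<-.09)&(x>.48)&(x<.62);print("lid",cv2.minEnclosingCircle(P[ld][:,:2].astype(np.float32)))
    L=ok&(z>.08)&(z<.26)&(y<-.28)&(y>-.40)&(x>.38)&(x<.60)
    br=L&(B+G+R>300)
    show("lens",L);show("lens bright",br)
    m=[q for q in masks_of(cam,"lens_centre")] if 0 else []
    cl=(x>.38)&(x<.64)&(y<-.24)&(y>-.45)&ok
    for lo in np.arange(.01,.3,.03):
        q=cl&(z>lo)&(z<lo+.03)
        if q.sum()>4: print("  mag z",lo.round(2),q.sum(),P[q].min(0)[:2],P[q].max(0)[:2])
```

```text
== top
grip 93 [ 0.549  -0.1596  0.1876] ext [0.051  0.0145 0.0152] ang -137.2 min [ 0.5284 -0.1799  0.1789] max [ 0.5709 -0.1407  0.1964]
   rect ((0.5498265624046326, -0.15920642018318176), (0.05084962397813797, 0.011975634843111038), 43.86995315551758)
bar 388 [0.586  0.189  0.1214] ext [0.1881 0.0434 0.0163] ang -155.9 min [0.4949 0.1337 0.116 ] max [0.6807 0.2452 0.132 ]
   rect ((0.5869972109794617, 0.18969577550888062), (0.1881198137998581, 0.04343037307262421), 23.977672576904297)
bar mid 164 [0.5721 0.1826 0.1189] ext [0.1223 0.0153 0.009 ] ang -155.4 min [0.52   0.1534 0.1135] max [0.6297 0.2136 0.122 ]
   rect ((0.5735792517662048, 0.18367141485214233), (0.12222488224506378, 0.014100107364356518), 24.04682159423828)
traylow 1639 [0.5891 0.1893 0.0172] ext [0.2956 0.2649 0.0198] ang -157.9 min [0.4517 0.0839 0.01  ] max [0.7215 0.2877 0.0299]
   rect ((0.5866113901138306, 0.18600258231163025), (0.2704090476036072, 0.20320668816566467), 0.2978001832962036)
tray all 2280 [0.5901 0.19   0.0429] ext [0.2411 0.12   0.2181] ang -155.6 min [0.4517 0.1019 0.012 ] max [0.6931 0.2766
[... 2823 characters left out ...]
3187  0.1961] ext [0.1403 0.1256 0.0194] ang -18.5 min [ 0.4558 -0.3381  0.1018] max [ 0.5755 -0.2973  0.2407]
   rect ((0.5144141316413879, -0.3186032474040985), (0.019654983654618263, 0.12329937517642975), 78.92504119873047)
  mag z 0.01 1400 [ 0.3984 -0.4349] [ 0.6062 -0.2421]
  mag z 0.04 58 [ 0.5258 -0.3713] [ 0.5969 -0.24  ]
  mag z 0.07 42 [ 0.5864 -0.3713] [ 0.5973 -0.357 ]
  mag z 0.1 170 [ 0.4631 -0.3714] [ 0.5964 -0.2992]
  mag z 0.13 156 [ 0.4475 -0.3654] [ 0.6017 -0.2962]
  mag z 0.16 458 [ 0.4448 -0.3804] [ 0.6254 -0.2959]
  mag z 0.19 226 [ 0.4555 -0.3713] [ 0.5966 -0.2973]
  mag z 0.22 325 [ 0.4673 -0.3713] [ 0.596  -0.3013]
  mag z 0.25 76 [ 0.5804 -0.3718] [ 0.597  -0.3574]
```

```bash
python3 -m handwheel '[[[0.0138,-0.036,0.0015,0,0,-5.5],[0.0138,-0.036,0.0015,0,0,-5.5],[0.0138,-0.036,0.0015,0,0,-5.5],[0.0138,-0.036,0.0015,0,0,-5.5],[0.0138,-0.036,0.0015,0,0,-5.5],[0.0138,-0.036,0.0015,0,0,-5.5],[0.0138,-0.036,0.0015,0,0,-5.5],[0.0138,-0.036,0.0015,0,0,-5.5],[0.0138,-0.036,0.0015,0,0,-5.5],[0.0138,-0.036,0.0015,0,0,-5.5],[0.0138,-0.036,0.0015,0,0,-5.5],[0.0138,-0.036,0.0015,0,0,-5.5],[0.0138,-0.036,0.0015,0,0,-5.5],[0.0138,-0.036,0.0015,0,0,-5.5],[0.0138,-0.036,0.0015,0,0,-5.5],[0.0138,-0.036,0.0015,0,0,-5.5],[0.0138,-0.036,0.0015,0,0,-5.5],[0.0138,-0.036,0.0015,0,0,-5.5],[0.0138,-0.036,0.0015,0,0,-5.5],[0,0,0,0,0,0]]]' 1
python3 - <<'E'
from h import *
np.set_printoptions(precision=4,suppress=True)
from scipy.spatial.transform import Rotation as Ro
from scipy.optimize import least_squares
s=state();R=Ro.from_quat(s["tool_rot"],scalar_first=True).as_matrix();print(s["time"],s["tool_pos"],R,s["joint_pos"])
im,dep=grab_frame("wrist");cv2.imwrite("pics/w1.png",im);P=cloud("wrist",dep);ok=dep>0
x,y,z=P[...,0],P[...,1],P[...,2];B,G,Rr=[im[...,i].astype(int) for i in range(3)]
m=ok&(Rr>B+25)&(z>.165)&(z<.22)&(abs(x-.55)<.08)&(abs(y+.16)<.08);Q=P[m]
if m.sum()>10: print(m.sum(),Q.mean(0),cv2.minAreaRect(Q[:,:2].astype(np.float32)),Q[:,2].max())
# lens ring fit from the initial pictures
Q=[]
for cam in("top","scene"):
    im=cv2.imread(f"pics/{cam}0.png").astype(int);dep=np.load(f"{cam}.npy");P=cloud(cam,dep)
    m=(dep>0)&(P[...,2]>.085)&(P[...,2]<.27)&(P[...,1]<-.285)&(P[...,1]>-.36)&(P[...,0]>.42)&(P[...,0]<.578)
    q=P[m]
    def f(p,q):
        n=np.array([np.sin(p[3]),-np.cos(p[3]),0]);d=q-p[:3];h=d@n;r=np.linalg.norm(d-h[:,None]*n,axis=1)
        # solid annulus r 57..70, |h|<=9 plus glass
        return np.concatenate([np.maximum(abs(h)-.009,0)-.0*h,np.maximum(r-.070,0), 0.3*np.maximum(.009-abs(h),0)*(r>.0)])
    o=least_squares(f,[.513,-.318,.172,-.2],args=(q,),loss="soft_l1",f_scale=.003);print(cam,len(q),o.x[:3],np.degrees(o.x[3]),o.cost)
    # foot of the magnifier (z 0.020)
    P2=P[(dep>0)&(abs(P[...,2]-.02)<.006)&(P[...,1]<-.28)&(P[...,1]>-.46)&(P[...,0]>.38)&(P[...,0]<.66)];print(cv2.minAreaRect(P2[:,:2].astype(np.float32)))
E
```

```text
time: 2.87
tool_pos: [0.5375, -0.1278, 0.2599]
tool_rot: [0.001, 0.91, 0.415, -0.0]
contact_force: [0.3, 0.2, -0.1]
gripper_width: 0.992
grasp_force: 0.0
2.8667 [ 0.5375 -0.1278  0.2599] [[ 0.6561  0.7546  0.0007]
 [ 0.7546 -0.6561 -0.0025]
 [-0.0015  0.0022 -1.    ]] [-0.3671 -0.1371  1.7496 -0.0021  1.5276  0.3487]
18 [ 0.5389 -0.1747  0.1876] ((0.5399073362350464, -0.1744220107793808), (0.011494907550513744, 0.0029780573677271605), 27.906993865966797) 0.18985559174501712
top 927 [ 0.5087 -0.3197  0.1722] -12.554380453943649 0.0016567480494802348
((0.501340389251709, -0.3694038987159729), (0.09944132715463638, 0.20821036398410797), 78.92072296142578)
scene 869 [ 0.5113 -0.3194  0.1711] -11.493913516124646 0.001110924742370931
((0.5014212131500244, -0.3682229816913605), (0.09762485325336456, 0.1992475688457489), 78.54717254638672)
```

```bash
python3 -m handwheel '[[[0.003,-0.007,0,0,0,-1],[0.005,-0.012,-0.005,0,0,-2],[0.003,-0.009,-0.01,0,0,-1.5],[0.002,-0.005,-0.01,0,0,0],[0,0,0,0,0,0],[0,0,0,0,0,0]]]'
python3 - <<'E'
from h import *
np.set_printoptions(precision=4,suppress=True)
from scipy.spatial.transform import Rotation as Ro
s=state();R=Ro.from_quat(s["tool_rot"],scalar_first=True).as_matrix();print(s["time"],s["tool_pos"],np.degrees(np.arctan2(R[1,1],R[0,1])),s["joint_vel"])
im,dep=grab_frame("wrist");cv2.imwrite("pics/w2.png",im);P=cloud("wrist",dep);ok=dep>0
x,y,z=P[...,0],P[...,1],P[...,2];B,G,Rr=[im[...,i].astype(int) for i in range(3)]
m=ok&(Rr>B+25)&(z>.17)&(z<.2)&(abs(x-.55)<.06)&(abs(y+.16)<.06);Q=P[m];print(m.sum())
if m.sum()>10: print(Q.mean(0),cv2.minAreaRect(Q[:,:2].astype(np.float32)),Q[:,2].max())
print(pinpoint("wrist","pot_grip"));print([ray("wrist",p["position"],z=.183) for p in pinpoint("wrist","pot_grip")])
E
```

```text
time: 3.42
tool_pos: [0.5484, -0.1548, 0.2328]
tool_rot: [-0.001, 0.924, 0.383, -0.001]
contact_force: [-0.2, -0.3, 0.2]
gripper_width: 1.001
grasp_force: 0.0
3.4167 [ 0.5484 -0.1548  0.2328] -44.98897568893537 [ 0.0072 -0.0195 -0.0211  0.0023  0.0034  0.0026]
17
[ 0.5361 -0.1775  0.1894] ((0.5383294820785522, -0.1736418902873993), (0.014711122028529644, 0.011666321195662022), 31.804489135742188) 0.19216133404144428
[{'position': [328.2, 222.3], 'conf': 0.86}]
[array([ 0.5492, -0.159 ,  0.183 ])]
```

View pics/w2.png

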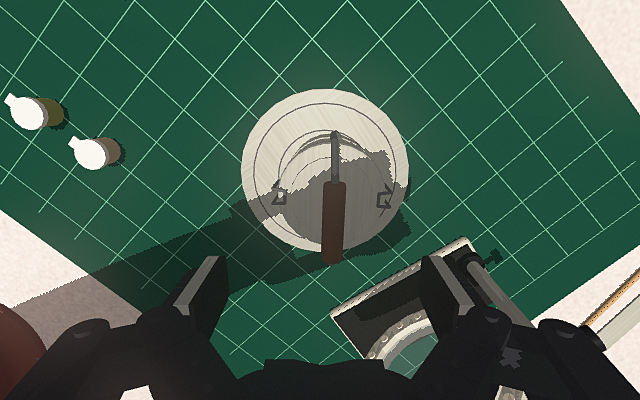

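The wrist view shows the grip running vertically at about (333,222) px, midway between the open fingers. It agrees with the earlier estimate, so I'm descending.

```bash
python3 -m handwheel '[[[0.002,-0.005,-0.008,0,0,0],[0,0,-0.015,0,0,0],[0,0,-0.018,0,0,0],[0,0,-0.015,0,0,0],[0,0,-0.01,0,0,0],[0,0,-0.004,0,0,0],[0,0,0,0,0,0],[0,0,0,0,0,0]]]' && python3 -m handwheel '[[[0,0,0,0,0,0],[0,0,0,0,0,0],[0,0,0,0,0,0],[0,0,0,0,0,0],[0,0,0,0,0,0],[0,0,0,0,0,0],[0,0,0,0,0,0],[0,0,0,0,0,0],[0,0,0,0,0,0],[0,0,0,0,0,0],[0,0,0,0,0,0],[0,0,0,0,0,0]]]' 0
```

```text
time: 4.23
tool_pos: [0.5515, -0.1604, 0.1654]
tool_rot: [0.0, 0.924, 0.383, 0.0]
contact_force: [-0.3, -0.4, 0.8]
gripper_width: 0.999
grasp_force: 0.0
time: 5.23
tool_pos: [0.5513, -0.1603, 0.1652]
tool_rot: [0.0, 0.924, 0.383, 0.0]
contact_force: [-1.9, -0.0, 3.0]
gripper_width: 0.14
grasp_force: 58.3
```

```bash
python3 -m handwheel '[[[0,0,0.003,0,0,0],[0,0,0.006,0,0,0],[0,0,0.009,0,0,0],[0,0,0.01,0,0,0],[0,0,0.01,0,0,0],[0,0,0.009,0,0,0],[0,0,0.006,0,0,0],[0,0,0.004,0,0,0],[0,0,0.003,0,0,0],[0,0,0,0,0,0],[0,0,0,0,0,0]]]' && python3 -m handwheel '[[[-0.003,0,0,0,0,0],[-0.006,0.001,0,0,0,0],[-0.009,0.002,0,0,0,0],[-0.012,0.003,0,0,0,0],[-0.014,0.003,0,0,0,0],[-0.015,0.004,0,0,0,0],[-0.015,0.004,0,0,0,0],[-0.015,0.004,0,0,0,0],[-0.015,0.004,0,0,0,0],[-0.014,0.003,0,0,0,0],[-0.012,0.003,0,0,0,0],[-0.01,0.002,0,0,0,0],[-0.008,0.001,0,0,0,0],[-0.005,0.001,0,0,0,0],[-0.003,0,0,0,0,0],[0,0,0,0,0,0],[0,0,0,0,0,0],[0,0,0,0,0,0],[0,0,0,0,0,0]]]'
python3 - <<'E'
from h import *
s=state();print(s["time"],s["tool_pos"],s["contact_force"],s["joint_vel"])
im,dep=grab_frame("scene");cv2.imwrite("pics/s2.png",cv2.resize(im[110:330,140:460],(800,550)))
P=cloud("scene",dep);m=(dep>0)&(abs(P[...,0]-.395)<.06)&(abs(P[...,1]+.125)<.06)
h,e=np.histogram(P[m][:,2],bins=np.arange(0,.4,.01));print(h)
E
```

```text
time: 6.15
tool_pos: [0.551, -0.1602, 0.2246]
tool_rot: [-0.0, 0.924, 0.383, -0.0]
contact_force: [-0.1, 0.7, -4.6]
gripper_width: 0.14
grasp_force: 58.4
time: 7.73
tool_pos: [0.3955, -0.1254, 0.2248]
tool_rot: [-0.0, 0.924, 0.383, -0.0]
contact_force: [0.2, 0.2, -5.4]
gripper_width: 0.139
grasp_force: 58.4
7.7333 [ 0.39546237 -0.12535086  0.22482618] [ 0.16993428  0.20406863 -5.35788342] [0.00311894 0.00065837 0.00240903 0.00035519 0.00178822 0.00058874]
[911   0   0   0   0   0   0   0   0   0   0  37  59  67  75  56  63  72
 110 442  11  11  15  32  64  40  21  67  55  87  78  92 119  74  36  59
 108 114 123]
```

View pics/s2.png

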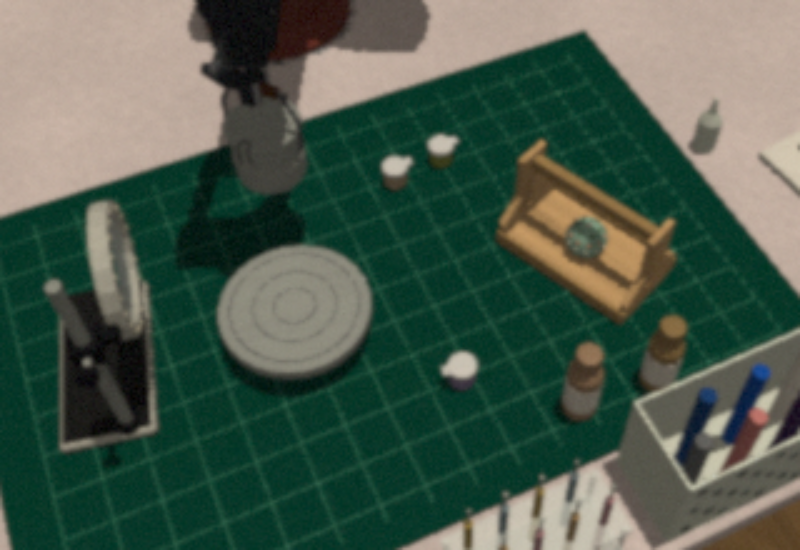

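The pot hangs level above the free mat in front of the wheel, with its shadow at (240,230) px. I'm lowering it.

```bash
python3 -m handwheel '[[[0,0,-0.004,0,0,0],[0,0,-0.008,0,0,0],[0,0,-0.011,0,0,0],[0,0,-0.013,0,0,0],[0,0,-0.014,0,0,0],[0,0,-0.014,0,0,0],[0,0,-0.012,0,0,0],[0,0,-0.01,0,0,0],[0,0,-0.007,0,0,0],[0,0,-0.005,0,0,0],[0,0,-0.003,0,0,0],[0,0,-0.002,0,0,0],[0,0,-0.002,0,0,0],[0,0,0,0,0,0],[0,0,0,0,0,0]]]'; python3 -m handwheel '[[[0,0,-0.001,0,0,0],[0,0,-0.001,0,0,0],[0,0,-0.001,0,0,0],[0,0,-0.001,0,0,0],[0,0,0,0,0,0],[0,0,0,0,0,0]]]'
```

```text
time: 9.03
tool_pos: [0.3954, -0.1254, 0.1202]
tool_rot: [0.0, 0.924, 0.383, 0.0]
contact_force: [0.1, -0.3, -4.8]
gripper_width: 0.142
grasp_force: 58.4
time: 9.53
tool_pos: [0.3951, -0.1252, 0.1157]
tool_rot: [-0.0, 0.924, 0.383, -0.0]
contact_force: [-0.3, 0.5, -4.6]
gripper_width: 0.136
grasp_force: 58.4
```

```bash
python3 -m handwheel '[[[0,0,-0.0005,0,0,0],[0,0,-0.0005,0,0,0],[0,0,-0.0005,0,0,0],[0,0,0,0,0,0],[0,0,0,0,0,0]]]'
```

```text
time: 9.95
tool_pos: [0.3956, -0.1255, 0.1153]
tool_rot: [0.0, 0.924, 0.383, 0.0]
contact_force: [-2.4, 1.5, 4.0]
gripper_width: 0.147
grasp_force: 59.3
```

```bash
python3 -m handwheel '[[[0,0,0,0,0,0],[0,0,0,0,0,0],[0,0,0,0,0,0],[0,0,0,0,0,0],[0,0,0,0,0,0]]]' 0.35 ; python3 -m handwheel '[[[0,0,0,0,0,0],[0,0,0,0,0,0],[0,0,0,0,0,0],[0,0,0,0,0,0],[0,0,0,0,0,0]]]' 1; python3 -m handwheel '[[[0,0,0.01,0,0,0],[0,0,0.02,0,0,0],[0,0,0.03,0,0,0],[0,0,0.035,0,0,0],[0,0,0.025,0,0,0],[0,0,0.01,0,0,0],[0,0,0,0,0,0]]]'
```

```text
time: 10.37
tool_pos: [0.3953, -0.1253, 0.1143]
tool_rot: [0.0, 0.924, 0.383, 0.0]
contact_force: [0.1, 0.7, -1.0]
gripper_width: 0.349
grasp_force: 0.0
time: 10.78
tool_pos: [0.3952, -0.1253, 0.1143]
tool_rot: [0.0, 0.924, 0.383, 0.0]
contact_force: [0.7, 0.4, 0.3]
gripper_width: 0.995
grasp_force: 0.0
time: 11.37
tool_pos: [0.3966, -0.126, 0.2482]
tool_rot: [0.003, 0.924, 0.383, 0.002]
contact_force: [0.0, 0.3, -0.4]
gripper_width: 0.999
grasp_force: 0.0
```

```bash
python3 -m handwheel '[[[0.008,0.013,0,0,0,-1],[0.016,0.0265,0,0,0,-2],[0.018,0.029,0,0,0,-2],[0.018,0.029,0,0,0,-2],[0.018,0.029,0,0,0,-2],[0.018,0.029,0,0,0,-2],[0.018,0.029,0,0,0,-2],[0.018,0.029,0,0,0,-2],[0.018,0.029,0,0,0,-2],[0.016,0.0265,0,0,0,-2],[0.014,0.0245,0,0,0,-1],[0.009,0.014,0,0,0,-0.5],[0.003,0.005,0,0,0,0],[0,0,0,0,0,0],[0,0,0,0,0,0],[0,0,0,0,0,0]]]'
python3 - <<'E'
from h import *
np.set_printoptions(precision=4,suppress=True)
from scipy.spatial.transform import Rotation as Ro
s=state();R=Ro.from_quat(s["tool_rot"],scalar_first=True).as_matrix();print(s["time"],s["tool_pos"],np.degrees(np.arctan2(R[1,1],R[0,1])))
im,dep=grab_frame("wrist");cv2.imwrite("pics/w3.png",im);P=cloud("wrist",dep)
m=(dep>0)&(P[...,2]>.112)&(P[...,2]<.124)&(abs(P[...,0]-.588)<.12)&(abs(P[...,1]-.19)<.1);Q=P[m];print(m.sum(),Q.mean(0),cv2.minAreaRect(Q[:,:2].astype(np.float32)))
print([ray("wrist",p["position"],z=.111) for p in pinpoint("wrist","tray_grip")])
im,dep=grab_frame("top");cv2.imwrite("pics/t3.png",cv2.resize(im[110:320,170:520],(800,480)));P=cloud("top",dep);x,y,z=P[...,0],P[...,1],P[...,2]
m=(dep>0)&(abs(z-.084)<.006)&(abs(x-.395)<.06)&(abs(y+.125)<.06);print("lid",m.sum(),cv2.minEnclosingCircle(P[m][:,:2].astype(np.float32)) if m.sum() else 0)
m=(dep>0)&(abs(z-.137)<.01)&(abs(x-.395)<.06)&(abs(y+.125)<.06);print("grip",m.sum(),P[m].mean(0))
E
```

```text
time: 12.7
tool_pos: [0.5865, 0.1862, 0.2435]
tool_rot: [0.0, 0.977, 0.212, -0.001]
contact_force: [-0.4, 1.0, 0.6]
gripper_width: 1.006
grasp_force: 0.0
12.7 [0.5865 0.1862 0.2435] -65.55011570388861
3590 [0.5904 0.192  0.1214] ((0.5890375375747681, 0.19156217575073242), (0.1858375519514084, 0.04366903379559517), 24.09645652770996)
[array([0.5901, 0.1889, 0.111 ])]
lid 508 ((0.39430978894233704, -0.12524017691612244), 0.04585925489664078)
grip 104 [ 0.3939 -0.1252  0.1373]
```

View pics/w3.png

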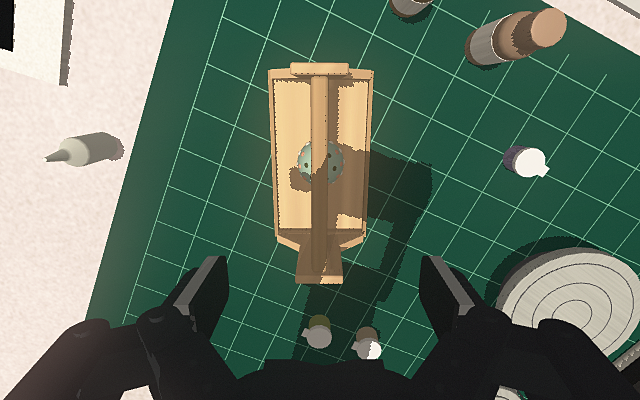

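View pics/t3.png

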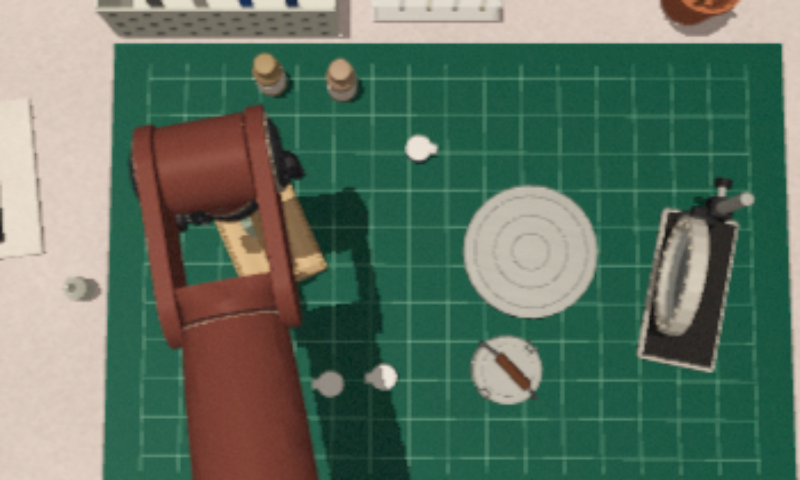

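The pot stands upright on the mat at (507,370) px, clear of the wheel. The wrist view shows the bar centred at column 320 between the fingers, with the ball beneath it.

```bash
python3 -m handwheel '[[[0.001,0.002,-0.01,0,0,0],[0.001,0.002,-0.018,0,0,0],[0,0,-0.022,0,0,0],[0,0,-0.024,0,0,0],[0,0,-0.022,0,0,0],[0,0,-0.018,0,0,0],[0,0,-0.014,0,0,0],[0,0,-0.01,0,0,0],[0,0,-0.007,0,0,0],[0,0,-0.004,0,0,0],[0,0,0,0,0,0],[0,0,0,0,0,0]]]' && python3 -m handwheel '[[[0,0,0,0,0,0],[0,0,0,0,0,0],[0,0,0,0,0,0],[0,0,0,0,0,0],[0,0,0,0,0,0],[0,0,0,0,0,0],[0,0,0,0,0,0],[0,0,0,0,0,0],[0,0,0,0,0,0],[0,0,0,0,0,0],[0,0,0,0,0,0],[0,0,0,0,0,0]]]' 0.3
```

```text
time: 13.85
tool_pos: [0.5898, 0.1913, 0.0961]
tool_rot: [-0.0, 0.977, 0.212, 0.001]
contact_force: [0.3, -1.0, 0.5]
gripper_width: 1.002
grasp_force: 0.0
time: 14.85
tool_pos: [0.5892, 0.1912, 0.0953]
tool_rot: [-0.0, 0.977, 0.212, -0.0]
contact_force: [0.7, -0.6, -0.2]
gripper_width: 0.297
grasp_force: 0.0
```

```bash
python3 -m handwheel '[[[0,0,0,0,0,0],[0,0,0,0,0,0],[0,0,0,0,0,0],[0,0,0,0,0,0]]]' 0.2 && python3 -m handwheel '[[[0,0,0,0,0,0],[0,0,0,0,0,0],[0,0,0,0,0,0],[0,0,0,0,0,0],[0,0,0,0,0,0],[0,0,0,0,0,0]]]' 0 && python3 -m handwheel '[[[0,0,0.001,0,0,0],[0,0,0.002,0,0,0],[0,0,0.003,0,0,0],[0,0,0.004,0,0,0],[0,0,0.004,0,0,0],[0,0,0.003,0,0,0],[0,0,0.002,0,0,0],[0,0,0.001,0,0,0],[0,0,0,0,0,0],[0,0,0,0,0,0]]]'
python3 - <<'E'
from h import *
s=state();print(s["time"],s["tool_pos"],s["contact_force"],s["ft_torque"])
for cam in("scene",):
    im,dep=grab_frame(cam);np.save("s4.npy",dep);cv2.imwrite("pics/s4.png",im);P=cloud(cam,dep)
    for t in("ball","tray_pocket","tray_grip"): print(t,[(p["position"],p["conf"]) for p in pinpoint(cam,t)][:2])
E
```

```text
time: 15.18
tool_pos: [0.5892, 0.1912, 0.0953]
tool_rot: [-0.0, 0.977, 0.212, -0.0]
contact_force: [0.0, -0.8, 0.4]
gripper_width: 0.201
grasp_force: 0.0
time: 15.68
tool_pos: [0.5892, 0.1914, 0.0954]
tool_rot: [-0.0, 0.977, 0.212, 0.0]
contact_force: [-1.1, 0.6, 0.8]
gripper_width: 0.15
grasp_force: 60.7
time: 16.52
tool_pos: [0.5891, 0.1912, 0.1153]
tool_rot: [0.0, 0.977, 0.212, -0.0]
contact_force: [0.0, 0.0, -3.8]
gripper_width: 0.154
grasp_force: 60.0
16.5167 [0.58912703 0.19120869 0.11529183] [ 0.0404821   0.02792547 -3.79425715] [-0.01509859 -0.00708116 -0.00951001]
ball [([373.5, 203.0], 0.55), ([374.1, 201.0], 0.29)]
tray_pocket [([375.8, 200.9], 0.62)]
tray_grip [([379.6, 184.3], 0.65), ([418.7, 167.4], 0.25)]
```

The tray is held and the force shows its weight. I'm lifting to carrying height with a gentle ramp.

```bash
python3 -m handwheel '[[[0,0,0.002,0,0,0],[0,0,0.004,0,0,0],[0,0,0.006,0,0,0],[0,0,0.008,0,0,0],[0,0,0.01,0,0,0],[0,0,0.012,0,0,0],[0,0,0.013,0,0,0],[0,0,0.014,0,0,0],[0,0,0.014,0,0,0],[0,0,0.013,0,0,0],[0,0,0.012,0,0,0],[0,0,0.011,0,0,0],[0,0,0.009,0,0,0],[0,0,0.007,0,0,0],[0,0,0.005,0,0,0],[0,0,0.003,0,0,0],[0,0,0.001,0,0,0],[0,0,0,0,0,0],[0,0,0,0,0,0]]]' && python3 -m handwheel '[[[0,-0.002,0,0,0,0],[0,-0.004,0,0,0,-0.3],[-0.001,-0.006,0,0,0,-0.6],[-0.001,-0.008,0,0,0,-1],[-0.002,-0.01,0,0,0,-1.4],[-0.002,-0.012,0,0,0,-1.8],[-0.002,-0.013,0,0,0,-2],[-0.002,-0.014,0,0,0,-2],[-0.002,-0.014,0,0,0,-2],[-0.002,-0.014,0,0,0,-2],[-0.002,-0.014,0,0,0,-2],[-0.002,-0.014,0,0,0,-2],[-0.002,-0.014,0,0,0,-2],[-0.002,-0.014,0,0,0,-2],[-0.002,-0.014,0,0,0,-2],[-0.002,-0.014,0,0,0,-2],[-0.002,-0.014,0,0,0,-2],[-0.002,-0.014,0,0,0,-2],[-0.002,-0.014,0,0,0,-1.5],[-0.002,-0.014,0,0,0,-1]]]' && python3 -m handwheel '[[[-0.002,-0.014,0,0,0,-0.8],[-0.002,-0.014,0,0,0,-0.6],[-0.002,-0.014,0,0,0,-0.4],[-0.002,-0.014,0,0,0,0],[-0.002,-0.013,0,0,0,0],[-0.002,-0.012,0,0,0,0],[-0.002,-0.01,0,0,0,0],[-0.002,-0.009,0,0,0,0],[-0.001,-0.008,0,0,0,0],[-0.001,-0.006,0,0,0,0],[-0.001,-0.005,0,0,0,0],[0,-0.004,0,0,0,0],[0,-0.003,0,0,0,0],[0,-0.002,0,0,0,0],[0,-0.001,0,0,0,0],[0,0,0,0,0,0],[0,0,0,0,0,0],[0,0,0,0,0,0]]]'
python3 - <<'E'
from h import *
from scipy.spatial.transform import Rotation as Ro
s=state();R=Ro.from_quat(s["tool_rot"],scalar_first=True).as_matrix();print(s["time"],s["tool_pos"],np.degrees(np.arctan2(R[1,1],R[0,1])),s["contact_force"])
im,dep=grab_frame("scene");np.save("s5.npy",dep);cv2.imwrite("pics/s5.png",cv2.resize(im[90:310,120:440],(800,550)));
for t in("ball","tray_pocket","tray_grip"): print(t,[(p["position"],p["conf"]) for p in pinpoint("scene",t)][:2])
E
```

```text
time: 18.3
tool_pos: [0.5889, 0.1912, 0.2585]
tool_rot: [-0.0, 0.977, 0.212, -0.001]
contact_force: [-0.1, 0.4, -3.7]
gripper_width: 0.151
grasp_force: 60.0
time: 19.97
tool_pos: [0.5548, -0.0472, 0.2593]
tool_rot: [0.0, 0.998, -0.063, 0.0]
contact_force: [-0.3, 1.1, -3.2]
gripper_width: 0.153
grasp_force: 60.0
time: 21.47
tool_pos: [0.5362, -0.1745, 0.2593]
tool_rot: [-0.0, 0.997, -0.077, 0.0]
contact_force: [-0.4, 0.9, -4.5]
gripper_width: 0.153
grasp_force: 60.0
21.4667 [ 0.53623114 -0.17454337  0.25932973] -98.87869192663386 [-0.38634118  0.87184119 -4.51541576]
ball [([238.1, 198.4], 0.62), ([255.3, 200.5], 0.32)]
tray_pocket [([243.7, 199.8], 0.72), ([298.9, 181.9], 0.48)]
tray_grip [([236.9, 180.7], 0.72)]
```

View pics/s5.png

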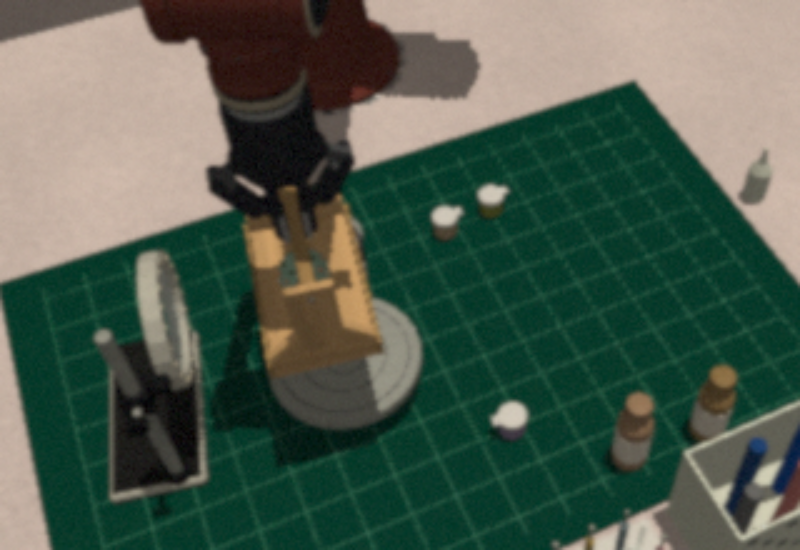

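The ball sits in its pocket at about (305,270) in the crop, and the tray is level over the wheel. I'm making the final approach.

```bash
python3 -m handwheel '[[[0,-0.002,-0.001,0,0,-0.2],[0,-0.003,-0.002,0,0,-0.3],[-0.001,-0.004,-0.003,0,0,-0.4],[-0.001,-0.005,-0.003,0,0,-0.5],[-0.001,-0.006,-0.004,0,0,-0.5],[-0.001,-0.006,-0.004,0,0,-0.4],[-0.001,-0.006,-0.004,0,0,-0.3],[-0.001,-0.005,-0.003,0,0,0],[0,-0.004,-0.002,0,0,0],[0,-0.003,-0.002,0,0,0],[0,-0.002,-0.001,0,0,0],[0,-0.001,-0.001,0,0,0],[0,0,0,0,0,0],[0,0,0,0,0,0],[0,0,0,0,0,0],[0,0,0,0,0,0]]]'
python3 - <<'E'
from h import *
np.set_printoptions(precision=4,suppress=True)
from scipy.spatial.transform import Rotation as Ro
s=state();R=Ro.from_quat(s["tool_rot"],scalar_first=True).as_matrix();print(s["time"],s["tool_pos"],np.degrees(np.arctan2(R[1,1],R[0,1])),s["contact_force"])
for cam in("scene","top"):
    im,dep=grab_frame(cam);cv2.imwrite(f"pics/{cam}6.png",im);P=cloud(cam,dep);T=s["tool_pos"]
    B,G,Rr=[im[...,i].astype(int) for i in range(3)]
    a=np.radians(-11.5);Y=np.array([np.cos(a),np.sin(a)]);N=np.array([-Y[1],Y[0]])
    d=P[...,:2]-T[:2];u=d@Y;v=d@N
    m=(dep>0)&(abs(u)<.1)&(abs(v)<.062)&(P[...,2]>T[2]-.1)&(P[...,2]<T[2]+.03)
    wood=m&(Rr>B+20);Q=P[wood]
    lo=Q[Q[:,2]<T[2]-.06];print(cam,"tray",wood.sum(),cv2.minAreaRect(Q[:,:2].astype(np.float32)),"low rect",cv2.minAreaRect(lo[:,:2].astype(np.float32)))
    # plane of the board
    b=Q[(abs(Q[:,2]-(T[2]-.0923+.014))<.012)&(abs((Q[:,:2]-T[:2])@N)<.045)]
    if len(b)>50:
        A=np.c_[b[:,:2]-T[:2],np.ones(len(b))];c=np.linalg.lstsq(A,b[:,2],rcond=None)[0];print(" board slope deg",np.degrees(c[:2]),"z",c[2],"expect",T[2]-.0783,len(b))
    bl=m&(Rr<B+12)&(P[...,2]<T[2]-.03)&(abs(u)<.035)&(abs(v)<.035);q=P[bl]
    if len(q)>15:
        f=lambda p:np.linalg.norm(q-p,axis=1)-.025
        from scipy.optimize import least_squares
        o=least_squares(f,[T[0],T[1],T[2]-.058],loss="soft_l1",f_scale=.002);print(" ball",o.x,len(q),o.cost)
    print([(p["position"],p["conf"]) for p in pinpoint(cam,"ball")][:2],[(p["position"],p["conf"]) for p in pinpoint(cam,"lens_centre")][:2])
    # lens again
    m=(dep>0)&(P[...,2]>.085)&(P[...,2]<.27)&(P[...,1]<-.29)&(P[...,1]>-.36)&(P[...,0]>.42)&(P[...,0]<.578);print(" lens",m.sum(),P[m].min(0),P[m].max(0))
cv2.imwrite("pics/c6.png",np.hstack([cv2.resize(cv2.imread("pics/scene6.png")[110:270,150:350],(400,320)),cv2.resize(cv2.imread("pics/top6.png")[150:310,330:530],(400,320))]))
E
```

```text
time: 23.0
tool_pos: [0.5303, -0.2216, 0.2295]
tool_rot: [0.0, 0.995, -0.1, 0.0]
contact_force: [-0.2, 1.0, -4.6]
gripper_width: 0.152
grasp_force: 60.0
23.0 [ 0.5303 -0.2216  0.2295] -101.48458781611434 [-0.1594  1.0413 -4.6288]
scene tray 2609 ((0.5306675434112549, -0.2224033772945404), (0.11021187156438828, 0.19162549078464508), 78.5160903930664) low rect ((0.5306675434112549, -0.2224033772945404), (0.11021187156438828, 0.19162549078464508), 78.5160903930664)
 board slope deg [-0.3401  0.04  ] z 0.15181457866135772 expect 0.1512310934487459 1041
 ball [ 0.53   -0.2251  0.1715] 87 6.823422847126678e-05
[([223.9, 210.9], 0.48)] [([187.2, 218.8], 0.57)]
 lens 872 [ 0.4472 -0.357   0.1018] [ 0.578  -0.296   0.2409]
top tray 1267 ((0.5285269618034363, -0.22171388566493988), (0.1103384792804718, 0.18799130618572235), 78.6859130859375) low rect ((0.5285269618034363, -0.22171388566493988), (0.1103384792804718, 0.18799130618572235), 78.6859130859375)
 board slope deg [ 0.2545 -0.2642] z 0.1504830259095564 expect 0.1512310934487459 668
[] [([470.1, 230.7], 0.59)]
 lens 189 [ 0.4415 -0.3155  0.0985] [ 0.5082 -0.2953  0.2286]
```

View pics/c6.png

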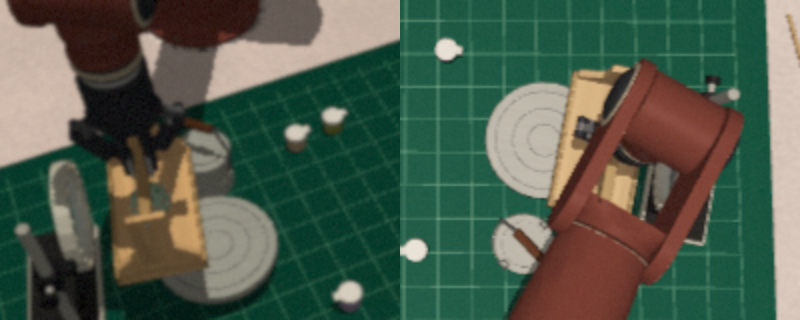

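The tray is level within 0.4°. The ball is in its pocket, 99 mm in front of the lens, centred within about 1 mm. Nothing is touched, so I'm handing in.

```bash
python3 -m handwheel '[[[0,0,0,0,0,0],[0,0,0,0,0,0],[0,0,0,0,0,0],[0,0,0,0,0,0],[0,0,0,0,0,0],[0,0,0,0,0,0]]]' && python3 -c "from plant import job_done; print(job_done())"
```

```text
time: 23.8
tool_pos: [0.5302, -0.2218, 0.2293]
tool_rot: [-0.0, 0.995, -0.1, -0.0]
contact_force: [-0.5, 0.0, -3.7]
gripper_width: 0.147
grasp_force: 60.0
the job is handed in; nothing more can be done
None
```

The job is handed in at 23.8 s: the pot stands upright on the mat about 25 mm clear of the wheel, and the tray is held level and still with the ball in its pocket, centred on the lens and about 10 cm in front of it.

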